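# Load a phone cell into the bench charger and dial in its charge setting

## Robot

A 6-joint arm with a two-finger parallel gripper is mounted at the origin on a cart in front of the work surface, level with it; the furniture and walls round the work are solid. World frame = base frame: x ahead of the robot, y to its left, z up, the work surface at z = 0. Lengths are in mm, angles in rad, forces in N, time in s.
With the tool pointing down it reaches from about 350 to 775 mm from the base axis. Payload 7.3 kg.
Tool frame: the origin (TCP) lies on the centre line of the jaws, within the pads' length; the fingertips stand 17 mm ahead of it and the grasp point (between the pads) lies 2 mm behind it; z points along the fingers, y is the line along which they close (so a half turn about z gives the same grasp; the last joint's range is limited). The gripper opens to 92 mm and grips with 3 to 60 N. Pads are 19 mm wide; open, the fingers measure 130 mm over their backs; the gripper's body (75 mm by 190 mm) begins 47 mm behind the grasp point.
Start: joints at [0.984, 0.342, 1.524, -0, 1.275, -0.146], TCP at [223.986, 474.841, 243.741] pointing down, gripper open.
Joint ranges: [-2.53, 2.53], [-0.77, 2.02], [0.04, 2.7], [-1, 4.14], [0.28, 2.66], [-3.11, 3.11]. Speed limits (rad/s): [2.57, 2.57, 3.14, 3.14, 3.14, 3.14].

## Interface

Orientations are given as [roll, pitch, yaw] about the fixed x, y, z axes, in that order (R = Rz(yaw) Ry(pitch) Rx(roll)).
In Python, from plant import bot gives the robot as it stands. The module is installed in compiled form; this text tells all that it offers.
- The arm moves only by the shell command python3 -m pendant 'ROWS'. ROWS is JSON, a list of rows, each a list of 3 entries, a list of its own where there are three numbers: the shift along the world's x, y, z as a fraction of full scale, then the turn, a rotation vector about the world's x, y, z as a fraction of full scale, then the opening, from -1 (shut) to 1 (fully open), so that 0 is half open. In form: [[[tx, ty, tz], [rx, ry, rz], claw], ...]. A call has exactly 10 rows; each row shifts and turns the commanded pose from where the row before left it; what a row does not reach is not made up. Full scale, the value 1, is 30 mm for a shift and 0.12 rad for a turn. A row lasts 1/12 s, in which the tool goes at most 41.7 mm and 7.16 degrees, less where a joint would pass 70% of its speed; a pose out of reach is approached as far as the arm can. A call with a number of a shift or a turn outside -1 to 1 is refused whole. A call with a gripper value outside its range is refused whole. The fingers move at their own pace and stop on an object; the grip force is fixed at half the most. Time passes only in rows, so rows that do not move let the fingers close, or fill a call up. It gives the time, the measured TCP pose, the force, the opening and the grip force at its end, in the units of the state.
- bot.get_obs(): the state, without advancing time (a new reading comes with each control period).
- bot.capture(name): name is "side" or "top"; returns the picture (480x640x3 uint8, blue, green, red); there is no depth.
- bot.camera_params(name): a dict with "fovy" (degrees; the focal length in pixels is half the picture's height over the tangent of half this angle, whatever the lens; pixels are square), "cx", "cy" (the principal point, pixels), "distortion" ([k1, k2, p1, p2, k3] as OpenCV has them; the pictures are not rectified), "camera_from_world" (4x4, takes a point from world to camera coordinates). Camera axes: x right, y down, z forward; pixel columns grow to the right and rows downward; lengths in mm; the calibration is good to about 2 mm. A picture is of the moment at which its call begins. camera_params takes no time and is no camera call.
- bot.close_job(): hands the job in; it is judged then, once.
The state is a dict: "time": time; "joint_positions": joint angles; "dq": joint speeds; "tau": joint torques, N m; "tool_pos": TCP position; "tcp_rot": TCP orientation; "contact_force": force on the tool from outside, world axes, zero at the start; "moment": the same for the moment, N m; "grip_width": finger opening in mm; "finger_force": force on a finger pad.
Only numpy, scipy, OpenCV 4.12 (cv2) and the standard library are available. Lean on these libraries where they do the work, as an engineer would, in place of code of your own. Each camera call takes 0.05 s, during which the arm holds its last target. There are 200 camera calls.

## Task

Load the flat phone cell into the bench charger: its orange tab to the charger's front, press the sprung jaw back with the cell's bare end, then lower the cell flat and centred onto the bed behind the low front stop so that the jaw clamps it. Also roll the knurled thumbwheel until the 3 stands centred in the little window beside it; either job may come first. Let go at the end, and leave the screw dish, the jar and the phone where they are.

Things in the scene. Friction and masses are not known exactly. Their poses are not given: they have to be found in the camera images.
- charger: Grey bench charger, fixed, base 192 (x) x 262 (y) x 18 mm. Origin: under the base's middle, on the worktop; x to its back, y to the left for one facing it, z up; front (-x) roughly to the robot. Right part (y -125 to 0): deck rising backward at 35 degrees from 30 mm high at x -92 to 90 mm at x -7 mm, then an upright display case, x -7 to 55, 165 mm high. Left part: cell cradle, open above.
- wheel_hub (a point): Centre of the thumbwheel, axle along the charger's y; at (-22, -75, 52) mm in the charger's frame, 22 mm under the deck's surface. Black disc, 14 mm thick along y, 77 mm in diameter over its 24 small knurl ribs; it stands 16.5 mm proud of the deck through a slot. No detents; friction about 0.05 N m; stays where it is left.
- wheel_edge (a point): Outermost point of the wheel's proud edge, fixed on the charger, 38.5 mm from the hub square to the deck (35 degrees from vertical, towards the charger's front). Deck bare for 25 mm beside either flat face: the edge can be pinched by its faces and carried round, or dragged, up to 60 degrees a stroke. The display case's brow is 73 mm above and 19 mm behind: lean the tool 35 degrees, square to the deck.
- window (a point): Centre of the digit window, on the deck's surface 45 mm left (+y) of the wheel's middle; 18 x 18 mm, black bezel 3 mm proud, a white index mark on either side. In it turns a white drum fixed to the wheel, with black digits 0 to 7, about 10 mm tall.
- wheel (a joint): Angle of the thumbwheel, rad. Digit d is centred in the window at d x 0.785 (the 3 at 2.356). It falls when the proud edge is rolled down the deck towards the charger's front, grows when rolled up to the back. Stops just beyond 0 and 7. Starts between 3.1 and 4.6 (about 4 to 6).
- jaw (a joint): How far the sprung jaw behind the cradle is pressed back along the charger's +x, in m: 0 closed, 0.012 with the cell clamped, at most 0.022. Pressing takes 2.4 N at first, 9 N at the end of its travel; it springs back when let go. The jaw is 46 mm wide, from bed height to 22 mm above it; its nose, 22 mm wide on the right half (-y), stands 4 mm forward and meets the cell's end.
- seat (a point): Centre of the clamped cell, (-20, 85, 32.4) mm in the charger's frame, axes as the charger's, cell length along x. Bed 30 mm wide, top 30 mm above the worktop, so the cell overhangs it 6 mm at either side: finger room. Front stop (right half only): face 42.5 mm in front of here, 5 mm higher than the bed. Nose of the closed jaw 30.5 mm behind: gap 73 mm, must open beyond 85. Jaw pushes the cell home to the stop.
- cell_mid (a point): Centre, half-way up, of the loose flat phone cell: black slab 85 (x) x 42 (y) x 5 mm, about 42 g, flat on the repair mat (top 2.6 mm above the worktop), its x axis towards its tab end. Grasp it across its 42 mm sides. The bare end goes to the jaw, the tab end to the front stop; the tab passes to the left (+y) of the stop.
- cell_tab (a point): Tip of the cell's thin orange connector tab (16 mm wide, 11 mm long), which sticks out of one short end, off-centre; 47.8 mm from cell_mid along the cell's x.
- dish: Bystander: round steel screw dish, 62 mm across, 10 mm high; origin under its middle.
- jar: Bystander: glass jar with yellow lid standing on the blue mat, 56 mm across, 70 mm high; origin under its middle.
- phone: Bystander: phone 148 x 73 x 9 mm, screen up, on the worktop right of the charger; origin under its middle.

How it is judged:
By the outcome, as a careful person would: the job done as asked, in the order asked, and still so for the second after the job is handed in, with the robot touching nothing.
It also fails if it takes over 67 s, if anything falls off the work surface, if the arm or the gripper's body presses on something with over 40 N, if the wrist force passes 120 N, or if a joint passes its speed limit or range.

## Working session

There is one attempt and no reset: what is moved stays moved. The work goes in short steps, Python scripts to look and compute and a shell command to move; the robot and the scene stay as the last step left them, time stands still between calls to the robot, and variables do not carry over. Pictures are saved under pics/ and viewed, at most 10 in all, crops included, and the job is handed in when it is done.

```bash
mkdir -p pics; python3 - <<'E'
from plant import bot
import cv2,json
for n in("side","top"):
    cv2.imwrite(f"pics/{n}0.png",bot.capture(n)); p=bot.camera_params(n); print(n,p)
o=bot.get_obs();print(o)
E
```

```text
side {'fovy': 47.98234813191381, 'cx': 317.1723237149671, 'cy': 247.23146218708501, 'distortion': array([-0.16392196,  0.        ,  0.        ,  0.        ,  0.        ]), 'camera_from_world': array([[-9.53534321e-01, -3.00747076e-01, -1.79859512e-02,
         5.10842111e+02],
       [-1.20252562e-01,  4.34644568e-01, -8.92537630e-01,
         5.02205785e+01],
       [ 2.76245578e-01, -8.48902406e-01, -4.50614120e-01,
         1.52115373e+03],
       [ 0.00000000e+00,  0.00000000e+00,  0.00000000e+00,
         1.00000000e+00]])}
top {'fovy': 42.20795426573265, 'cx': 319.68514557790934, 'cy': 235.2404666749968, 'distortion': array([-0.18895463,  0.        ,  0.        ,  0.        ,  0.        ]), 'camera_from_world': array([[-1.01028762e-02, -9.99948083e-01, -1.32813218e-03,
         2.14671656e+02],
       [-9.80205796e-01,  1.01660241e-02, -1.97720127e-01,
         4.99627453e+02],
       [ 1.97723364e-01, -6.95699108e-04, -9.80257613e-01,
         1.36598667e+03],
       [ 0.00000000e+00,  0.00000000e+00,  0.00000000e+00,
         1.00000000e+00]])}
{'time': 0.1, 'joint_positions': array([ 9.83993656e-01,  3.42674004e-01,  1.52486636e+00, -4.16467031e-05,
        1.27538030e+00, -1.46012984e-01]), 'dq': array([-0.00041488, -0.00167413, -0.00324888, -0.00082744, -0.00011584,
        0.00087126]), 'tau': array([ 1.71514497e-03, -4.32003629e+01, -2.44694871e+01,  7.17452145e-02,
        5.26009442e-02, -8.89342505e-05]), 'tool_pos': array([223.81632485, 474.55774004, 243.122799  ]), 'tcp_rot': array([-3.14027298e+00, -1.53815732e-04,  2.70081502e+00]), 'contact_force': array([-1.63507756,  0.92141328,  0.376877  ]), 'moment': array([-0.01337135,  0.02185838,  0.01535239]), 'finger_force': 0.0, 'grip_width': 91.73163882191255}
```

View pics/top0.png

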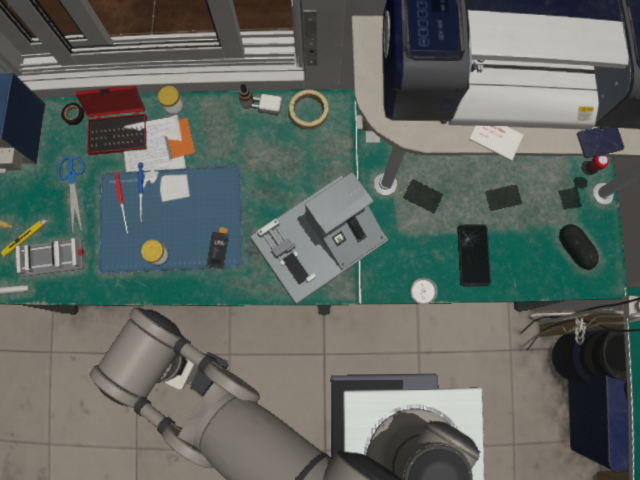

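View pics/side0.png

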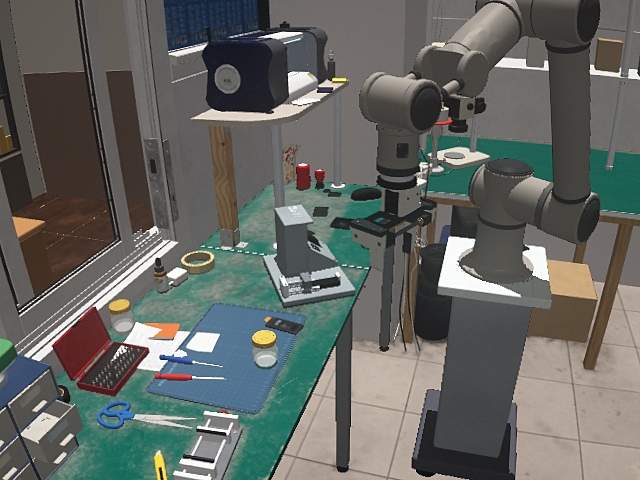

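```bash
cat > h.py <<'E'
from plant import bot
import cv2,numpy as np
from scipy.optimize import least_squares
def K(n):
    p=bot.camera_params(n);f=240/np.tan(np.radians(p["fovy"]/2))
    return np.array([[f,0,p["cx"]],[0,f,p["cy"]],[0,0,1]]),p["distortion"],p["camera_from_world"]
def proj(n,P):
    k,d,T=K(n);return cv2.projectPoints(np.array(P,float).reshape(-1,3),cv2.Rodrigues(T[:3,:3])[0],T[:3,3],k,d)[0][:,0]
def back(n,uv,z):
    k,d,T=K(n);x=cv2.undistortPoints(np.array(uv,float).reshape(-1,1,2),k,d)[:,0]
    r=np.c_[x,np.ones(len(x))]@T[:3,:3];c=-T[:3,:3].T@T[:3,3]
    return c+r*((np.array(z)-c[2])/r[:,2])[:,None]
def crop(n,x,y,w,h,s,f):
    cv2.imwrite(f,cv2.resize(bot.capture(n)[y:y+h,x:x+w],None,fx=s,fy=s,interpolation=cv2.INTER_CUBIC))
def ch(pose,P):  # charger frame->world; pose x,y,yaw
    c,s=np.cos(pose[2]),np.sin(pose[2]);P=np.array(P,float).reshape(-1,3)
    return P@np.array([[c,s,0],[-s,c,0],[0,0,1]])+[pose[0],pose[1],0]
E
python3 -c "
from h import *
crop('top',200,168,200,150,4,'pics/t1.png')
crop('side',230,195,150,112,5,'pics/s1.png')"
```

```text
(no output)
```

View pics/t1.png

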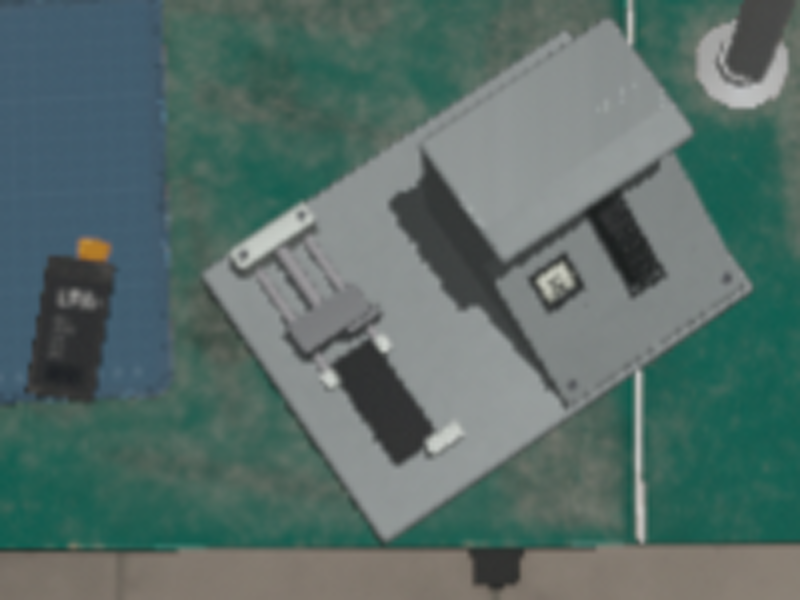

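View pics/s1.png

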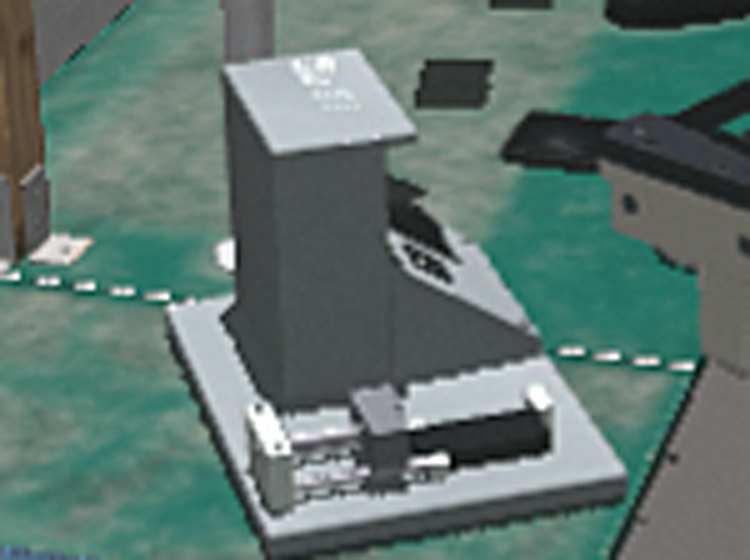

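The top crop shows the cell at crop pixel (71,328) with its tab at (95,242). The cradle is at about (385,400) and the window, reading 4 or 5, is at (556,284). The side crop shows the case, the closed jaw at (380,430) and the front stop at (540,398).

```bash
python3 - <<'E'
from h import *
T=lambda a:np.array(a)/4+[200,168]-.375
S=lambda a:np.array(a)/5+[230,195]-.4
tp=T([[205,274],[387,532],[556,284]]); tP=[[96,131,18],[-96,131,18],[-36.5,-30,72.5]]
sp=S([[628,476],[268,540],[165,308]]); sP=[[-96,131,18],[96,131,18],[96,-131,18]]
f=lambda p:np.r_[(proj('top',ch(p,tP))-tp).ravel(),(proj('side',ch(p,sP))-sp).ravel()]
c=back('top',T([[478,290]]),18)[0]
r=least_squares(f,[c[0],c[1],.6],x_scale=[10,10,.1],loss='soft_l1');p=r.x
print(p,f(p).round(1).reshape(-1,2).tolist());np.save('p.npy',p)
print('stop, noses crop px',((proj('top',ch(p,[[-62.5,64,35],[-62.5,85,30],[10.5,74,52],[-22,-75,95],[-44,-75,83.5]]))-[200,168])*4).round())
q=back('top',T([[48,256],[115,263],[93,400],[28,392],[93,241]]),[7.6,7.6,7.6,7.6,5]);print(q.round(1))
m=q[:4].mean(0);d=(q[0]+q[1]-q[2]-q[3])/2;print('cell',m,np.linalg.norm(d),np.arctan2(d[1],d[0]),q[4]-m)
print('seat',ch(p,[-20,85,32.4]),'edge',ch(p,[-44.1,-75,83.5]),'hub',ch(p,[-22,-75,52]))
E
```

```text
[502.07433196 210.84262787   0.59735782] [[-1.3, 0.0], [-0.3, 3.2], [0.8, 0.1], [0.1, -0.8], [-0.6, -0.9], [-1.0, -0.9]]
stop, noses crop px [[447. 425.]
 [417. 447.]
 [359. 326.]
 [610. 209.]
 [632. 245.]]
[[521.7 464.8   7.6]
 [517.1 424.8   7.6]
 [435.6 436.3   7.6]
 [440.6 474.8   7.6]
 [531.1 438.6   5. ]]
cell [478.73595489 450.187914     7.6       ] 82.03538181607163 -0.13130495070003728 [ 52.31587574 -11.60376209  -2.6       ]
seat [[437.72875497 269.87352419  32.4       ]] edge [[507.79585262 124.02630336  83.5       ]] hub [[526.06867672 136.45666535  52.        ]]
```

```bash
python3 - <<'E'
from h import *
print(back('top',[[153,251]],70))
E
python3 -m pendant '[[[1,0,0],[0,0,0.86],1],[[1,0,0],[0,0,0.86],1],[[1,0,0],[0,0,0.86],1],[[1,-0.1,0],[0.14,1,0],1],[[1,-0.1,0],[0.14,1,0],1],[[1,-0.1,-0.5],[0,0.18,0],1],[[1,-0.2,-1],[0,0,0],1],[[1,-0.2,-1],[0,0,0],1],[[1,-0.2,-1],[0,0,0],1],[[0.38,0,-1],[0,0,0],1]]'
```

```text
[[465.26593769 587.53783999  70.        ]]
time: 1.03
tool_pos: [506.8, 446.2, 109.0]
tcp_rot: [-3.14, -0.262, 3.007]
contact_force: [-0.5, 0.9, -0.3]
grip_width: 91.8
finger_force: 0.0
```

```bash
python3 -m pendant '[[[-0.06,0.01,-0.7],[0,0,0],1],[[0,0,-0.7],[0,0,0],1],[[0,0,-0.7],[0,0,0],1],[[0,0,-0.5],[0,0,0],1],[[0,0,-0.29],[0,0,0],1],[[0,0,0],[0,0,0],1],[[0,0,0],[0,0,0],-1],[[0,0,0],[0,0,0],-1],[[0,0,0],[0,0,0],-1],[[0,0,0],[0,0,0],-1]]'
```

```text
time: 1.87
tool_pos: [501.4, 448.9, 25.4]
tcp_rot: [3.142, -0.263, 3.01]
contact_force: [-1.2, 0.5, 0.2]
grip_width: 69.4
finger_force: 0.0
```

```bash
python3 -m pendant '[[[0,0,0],[0,0,0],-1],[[0,0,0],[0,0,0],-1],[[0,0,0],[0,0,0],-1],[[0,0,0],[0,0,0],-1],[[0,0,0],[0,0,0],-1],[[0,0,0],[0,0,0],-1],[[0,0,0],[0,0,0],-1],[[0,0,0],[0,0,0],-1],[[0,0,0],[0,0,0],-1],[[0,0,0],[0,0,0],-1]]'; python3 -c "
from h import *
for i in range(3): bot.capture('top');o=bot.get_obs();print(o['tool_pos'],o['grip_width'],o['finger_force'])"
```

```text
time: 2.7
tool_pos: [501.8, 449.2, 26.1]
tcp_rot: [3.141, -0.262, 3.01]
contact_force: [-0.1, -0.2, 6.6]
grip_width: 3.3
finger_force: 3.4
[501.78668261 449.1940332   26.11996631] 1.5262015265890112 3.4147221862804145
[501.78202587 449.19856245  26.12970066] 0.587960025601851 3.4160994621925056
[501.76856306 449.22486216  26.10821724] 0.34969937837177256 3.4035035013221204
```

```bash
python3 -m pendant '[[[0,0,0.5],[0,0,0],-1],[[0,0,0.5],[0,0,0],-1],[[0,0,0],[0,0,0],1],[[0,0,0],[0,0,0],1],[[0,0,0],[0,0,0],1],[[0,0,0],[0,0,0],1],[[0,0,0],[0,0,0],1],[[0,0,0],[0,0,0],1],[[0,0,0],[0,0,0],1],[[0,0,0],[0,0,0],1]]'; python3 -c "
from h import *
crop('side',240,290,100,75,8,'pics/s2.png')"
```

```text
time: 3.68
tool_pos: [501.0, 448.6, 54.2]
tcp_rot: [-3.14, -0.264, 3.01]
contact_force: [-0.3, -0.0, -0.0]
grip_width: 49.2
finger_force: 0.0
```

View pics/s2.png

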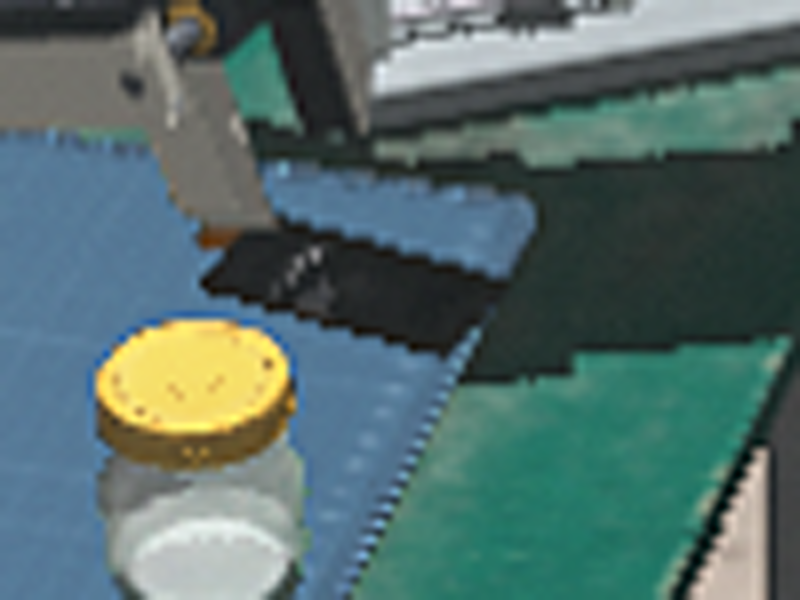

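```bash
python3 - <<'E'
from h import *
S=lambda a:np.array(a)/8+[240,290]-.44
c=back('side',S([[202,278],[447,348],[507,283],[278,222]]),7.6);print(c.round(1));print(c[:3:2].mean(0))
d=c[0]-c[1];print(np.arctan2(d[1],d[0]))
# expectation of initial pose
u=np.array([.991,-.131,0]);v=np.array([.131,.991,0]);m=np.array([478.6,450.1,7.6])
print(((proj('side',[m+42.5*u+21*v,m-42.5*u+21*v,m-42.5*u-21*v,m+42.5*u-21*v])-[240,290]+.44)*8).round())
print(bot.get_obs()['tool_pos'],bot.get_obs()['grip_width'])
E
```

```text
[[519.4 462.9   7.6]
 [438.1 475.5   7.6]
 [431.9 439.9   7.6]
 [508.5 429.1   7.6]]
[475.66212007 451.41906333   7.6       ]
-0.15418430662629376
[[186. 280.]
 [442. 349.]
 [507. 272.]
 [255. 207.]]
[501.03395886 448.58229871  54.29302035] 53.04328522929954
```

```bash
python3 -m pendant '[[[0.07,-0.06,0],[0,0,0],1],[[0,0,0],[0,0,0],1],[[0,0,-0.2],[0,0,0],1],[[0,0,-0.2],[0,0,0],1],[[0,0,-0.2],[0,0,0],1],[[0,0,-0.15],[0,0,0],1],[[0,0,-0.1],[0,0,0],1],[[0,0,-0.1],[0,0,0],1],[[0,0,-0.1],[0,0,0],1],[[0,0,0],[0,0,0],1]]'
```

```text
time: 4.57
tool_pos: [503.0, 446.7, 22.3]
tcp_rot: [-3.14, -0.264, 3.01]
contact_force: [0.1, -0.0, -0.2]
grip_width: 91.8
finger_force: 0.0
```

```bash
python3 -m pendant '[[[0,0,0],[0,0,0],-1],[[0,0,0],[0,0,0],-1],[[0,0,0],[0,0,0],-1],[[0,0,0],[0,0,0],-1],[[0,0,0],[0,0,0],-1],[[0,0,0],[0,0,0],-1],[[0,0,0],[0,0,0],-1],[[0,0,0],[0,0,0],-1],[[0,0,0],[0,0,0],-1],[[0,0,0],[0,0,0],-1]]'; python3 -m pendant '[[[0,0,0],[0,0,0],-1],[[0,0,0],[0,0,0],-1],[[0,0,0],[0,0,0],-1],[[0,0,0],[0,0,0],-1],[[0,0,0.2],[0,0,0],-1],[[0,0,0.5],[0,0,0],-1],[[0,0,0.8],[0,0,0],-1],[[0,0,0.8],[0,0,0],-1],[[0,0,0.8],[0,0,0],-1],[[0,0,0.4],[0,0,0],-1]]'
```

```text
time: 5.4
tool_pos: [503.2, 446.9, 23.1]
tcp_rot: [-3.141, -0.264, 3.01]
contact_force: [-0.7, -0.9, 0.7]
grip_width: 39.6
finger_force: 29.9
time: 6.23
tool_pos: [504.1, 447.4, 131.7]
tcp_rot: [3.139, -0.26, 3.011]
contact_force: [0.7, 0.8, -0.5]
grip_width: 39.4
finger_force: 29.9
```

```bash
python3 -m pendant '[[[-0.1,-0.2,0],[0,0,-1],-1],[[-0.17,-0.34,0],[0,0,-1],-1],[[-0.17,-0.34,0],[0,0,-1],-1],[[-0.17,-0.34,0],[0,0,-1],-1],[[-0.17,-0.34,0],[0,0,-1],-1],[[-0.17,-0.34,0],[0,0,-1],-1],[[-0.17,-0.34,0],[0,0,-1],-1],[[-0.17,-0.34,0],[0,0,-1],-1],[[-0.17,-0.34,0],[0,0,-1],-1],[[-0.17,-0.34,0],[0,0,-1],-1]]'; python3 -m pendant '[[[-0.17,-0.34,0],[0,0,-1],-1],[[-0.17,-0.34,0],[0,0,-1],-1],[[-0.17,-0.34,0],[0,0,-1],-1],[[-0.17,-0.34,0],[0,0,-1],-1],[[-0.17,-0.34,0],[0,0,-1],-1],[[-0.17,-0.34,0],[0,0,-1],-1],[[-0.17,-0.34,0],[0,0,-1],-1],[[-0.17,-0.34,0],[0,0,-1],-1],[[-0.17,-0.34,0],[0,0,-1],-1],[[0,0,0],[0,0,-0.8],-1]]'
python3 - <<'E'
from h import *
p=np.load('p.npy');im=cv2.imread('pics/top0.png')[168:318,200:400];im=cv2.resize(im,None,fx=4,fy=4,interpolation=cv2.INTER_CUBIC)
def L(P,c):
    q=((proj('top',ch(p,P))-[200,168]+.5)*4-.5);cv2.polylines(im,[(q*16).round().astype(int).reshape(-1,1,2)],False,c,1,cv2.LINE_AA,4)
R=(0,0,255)
L([[96,131,18],[-96,131,18],[-96,-131,18],[96,-131,18],[96,131,18]],R)
L([[-62.5,70,30],[-62.5,100,30],[10,100,30],[10,70,30],[-62.5,70,30]],(0,255,255))
n=np.array([-.5736,0,.8192]);t=np.array([.8192,0,.5736]);w=np.array([-34.6,-30,70.])+3*n;y=np.array([0,1,0])
L([w+9*t+9*y,w+9*t-9*y,w-9*t-9*y,w-9*t+9*y,w+9*t+9*y],(255,0,255))
L([[-92,0,30],[-92,-125,30],[-7,-125,90]],(255,255,0));L([[-92,0,30],[-7,0,90]],(255,255,0))
L([[55,0,165],[55,-125,165]],R)
L([[10.5,62,52],[10.5,84,52]],R);L([[10.5+4,84,52],[14.5,108,52]],R)
L([[-62.5,85,35],[-62.5,64,35]],R)
cv2.imwrite('pics/ov.png',im)
E
```

```text
time: 7.07
tool_pos: [453.9, 348.2, 127.9]
tcp_rot: [-3.14, -0.264, 1.804]
contact_force: [0.2, -0.1, -0.3]
grip_width: 39.6
finger_force: 29.9
time: 7.9
tool_pos: [406.8, 255.7, 127.7]
tcp_rot: [-3.14, -0.262, 0.627]
contact_force: [0.4, 0.9, -0.7]
grip_width: 39.5
finger_force: 29.9
```

View pics/ov.png

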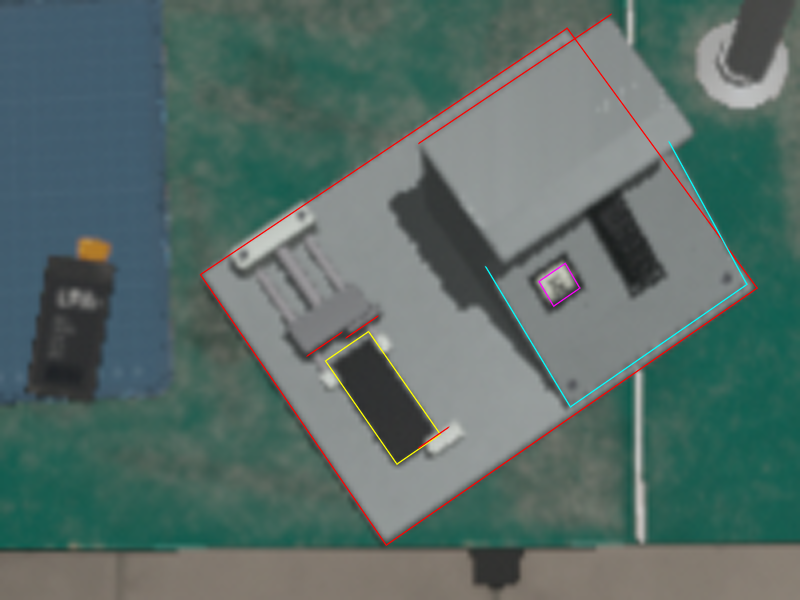

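```bash
python3 -m pendant '[[[-0.15,-0.25,-0.2],[0,0,-0.25],-1],[[-0.1,-0.15,-0.4],[0,0,0],-1],[[0,0,-0.4],[0,0,0],-1],[[0,0,-0.4],[0,0,0],-1],[[0,0,-0.3],[0,0,0],-1],[[0,0,-0.2],[0,0,0],-1],[[0,0,0],[0,0,0],-1],[[0,0,0],[0,0,0],-1],[[0,0,0],[0,0,0],-1],[[0,0,0],[0,0,0],-1]]'
```

```text
time: 8.73
tool_pos: [401.3, 245.4, 71.6]
tcp_rot: [-3.141, -0.265, 0.604]
contact_force: [0.3, 0.3, -0.9]
grip_width: 39.7
finger_force: 29.9
```

```bash
python3 -m pendant '[[[0,0,-0.2],[0,0,0],-1],[[0,0,-0.15],[0,0,-0.04],-1],[[0,0,-0.12],[0,0,0],-1],[[0,0,0],[0,0,0],-1],[[0,0,0],[0,0,0],-1],[[0,0,0],[0,0,0],-1],[[0,0,0],[0,0,0],-1],[[0,0,0],[0,0,0],-1],[[0,0,0],[0,0,0],-1],[[0,0,0],[0,0,0],-1]]'; python3 - <<'E'
from h import *
a=cv2.resize(bot.capture('side')[245:320,270:370],None,fx=5.3,fy=5.3,interpolation=cv2.INTER_CUBIC)
b=cv2.resize(bot.capture('top')[215:315,240:310],None,fx=3.8,fy=3.8,interpolation=cv2.INTER_CUBIC)
o=np.zeros((400,800,3),np.uint8);o[:a.shape[0],:530]=a[:,:530];o[:b.shape[0],534:534+b.shape[1]]=b;cv2.imwrite('pics/c.png',o)
E
```

```text
time: 9.57
tool_pos: [401.0, 245.3, 57.0]
tcp_rot: [-3.141, -0.264, 0.599]
contact_force: [0.4, -0.7, -0.1]
grip_width: 39.5
finger_force: 29.9
```

View pics/c.png

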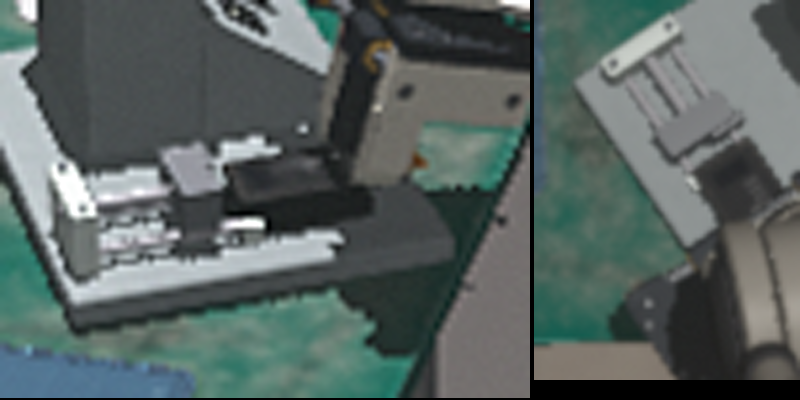

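```bash
python3 -m pendant '[[[0.072,0.049,0],[0,0,0],-1],[[0.072,0.049,0],[0,0,0],-1],[[0.072,0.049,0],[0,0,0],-1],[[0.072,0.049,0],[0,0,0],-1],[[0.072,0.049,0],[0,0,0],-1],[[0.072,0.049,0],[0,0,0],-1],[[0.072,0.049,0],[0,0,0],-1],[[0.072,0.049,0],[0,0,0],-1],[[0,0,0],[0,0,0],-1],[[0,0,0],[0,0,0],-1]]'
```

```text
time: 10.5
tool_pos: [417.1, 256.6, 56.3]
tcp_rot: [-3.14, -0.261, 0.599]
contact_force: [-4.6, -3.9, 0.1]
grip_width: 39.5
finger_force: 29.9
```

```bash
python3 -m pendant '[[[0.07,0.047,0],[0,0,0],-1],[[0.02,0.01,0],[0,0,0],-1],[[0,0,-0.05],[0,0,0],-1],[[0,0,-0.05],[0,0,0],-1],[[0,0,-0.05],[0,0,0],-1],[[0,0,-0.03],[0,0,0],-1],[[0,0,0],[0,0,0],-1],[[0,0,0],[0,0,0],-1],[[0,0,0],[0,0,0],-1],[[0,0,0],[0,0,0],-1]]'
```

```text
time: 11.33
tool_pos: [419.4, 258.2, 51.1]
tcp_rot: [-3.14, -0.261, 0.599]
contact_force: [-6.8, -5.8, 3.7]
grip_width: 39.9
finger_force: 30.1
```

```bash
python3 -m pendant '[[[-0.03,-0.02,-0.03],[0,0,0],-1],[[0,0,-0.02],[0,0,0],-1],[[0,0,0],[0,0,0],-1],[[0,0,0],[0,0,0],-1],[[0,0,0],[0,0,0],-1],[[0,0,0],[0,0,0],-1],[[0,0,0],[0,0,0],-1],[[0,0,0],[0,0,0],-1],[[0,0,0],[0,0,0],-1],[[0,0,0],[0,0,0],-1]]'
```

```text
time: 12.17
tool_pos: [419.4, 258.2, 50.6]
tcp_rot: [-3.14, -0.263, 0.599]
contact_force: [-7.4, -3.2, 12.0]
grip_width: 40.0
finger_force: 30.4
```

```bash
python3 -m pendant '[[[0,0,0.02],[0,0,0],0.3],[[0,0,0],[0,0,0],0.3],[[0,0,0],[0,0,0],0.3],[[0,0,0],[0,0,0],0.3],[[0,0,0],[0,0,0],0.3],[[0,0,0],[0,0,0],0.3],[[-0.1,-0.07,0.3],[0,0,0],0.3],[[-0.2,-0.14,0.5],[0,0,0],0.3],[[-0.3,-0.2,0.8],[0,0,0],0.3],[[-0.3,-0.2,0.8],[0,0,0],0.3]]'; python3 -m pendant '[[[-0.7,-0.5,0.8],[0,0,0],0.3],[[-0.7,-0.5,0.8],[0,0,0],0.3],[[-0.3,-0.5,0.5],[0,0,0],0.3],[[0,-0.5,0.3],[0,0,0],0],[[0,-0.5,0],[0,0,0],-0.4],[[0,-0.5,0],[0,0,0],-0.4],[[0,0,0],[0,0,0],-0.4],[[0,0,0],[0,0,0],-0.4],[[0,0,0],[0,0,0],-0.4],[[0,0,0],[0,0,0],-0.4]]'; python3 - <<'E'
from h import *
a=cv2.resize(bot.capture('side')[245:320,270:360],None,fx=5.3,fy=5.3,interpolation=cv2.INTER_CUBIC)
im=bot.capture('top');b=cv2.resize(im[210:290,240:320],None,fx=4,fy=4,interpolation=cv2.INTER_CUBIC)
o=np.zeros((400,800,3),np.uint8);o[:a.shape[0],:a.shape[1]]=a;o[:b.shape[0],480:]=b;cv2.imwrite('pics/d.png',o);cv2.imwrite('pics/top2.png',im)
E
```

```text
time: 13.0
tool_pos: [392.1, 239.3, 123.3]
tcp_rot: [-3.14, -0.262, 0.599]
contact_force: [0.9, 0.2, 0.0]
grip_width: 59.8
finger_force: 0.0
time: 13.83
tool_pos: [341.9, 150.3, 194.7]
tcp_rot: [-3.141, -0.264, 0.6]
contact_force: [1.2, 0.4, -0.3]
grip_width: 28.0
finger_force: 0.0
```

View pics/d.png

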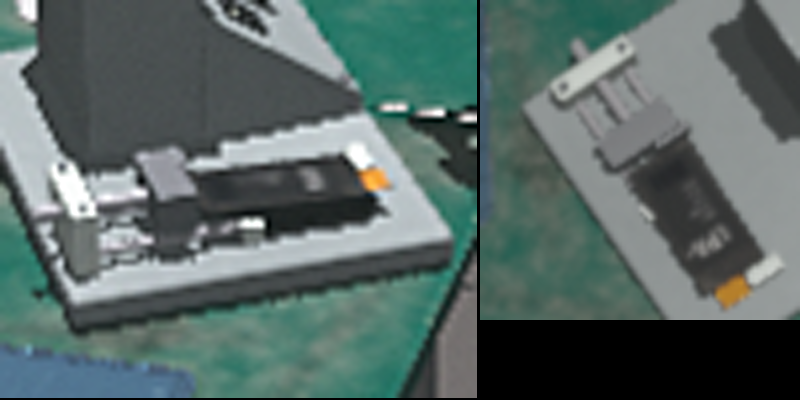

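```bash
cat >> h.py <<'E'
def win(im,f,c=0):  # deck-plane patch, up = up the deck, 30 mm -> 480 px
    p=np.load('p.npy');n=np.array([-.5736,0,.8192]);t=np.array([.8192,0,.5736]);w=np.array([-34.6,-30,70.])
    g=np.linspace(15,-15,480);P=np.array([w+a*t+b*np.array([0,1,0]) for a in g for b in g])
    m=proj('top',ch(p,P)).astype(np.float32).reshape(480,480,2)
    r=cv2.remap(im,m[...,0],m[...,1],cv2.INTER_CUBIC);cv2.imwrite(f,r);return r
def prof(r):
    g=cv2.cvtColor(r,cv2.COLOR_BGR2GRAY)[130:350,150:330].astype(float)
    print(g.mean(1)[::11].round().astype(int))
E
python3 -c "
from h import *
r=win(cv2.imread('pics/top0.png'),'pics/w0.png');prof(r)
r2=win(bot.capture('top'),'pics/w1.png');prof(r2)
cv2.imwrite('pics/w01.png',np.hstack([r[:,:400],r2[:,:400]]))"
```

```text
[190 191 186 177 167 159 156 156 158 158 156 150 144 139 136 134 132 128
 123 115]
[192 193 188 179 169 161 158 158 160 160 158 152 146 141 138 136 134 130
 125 117]
```

View pics/w01.png

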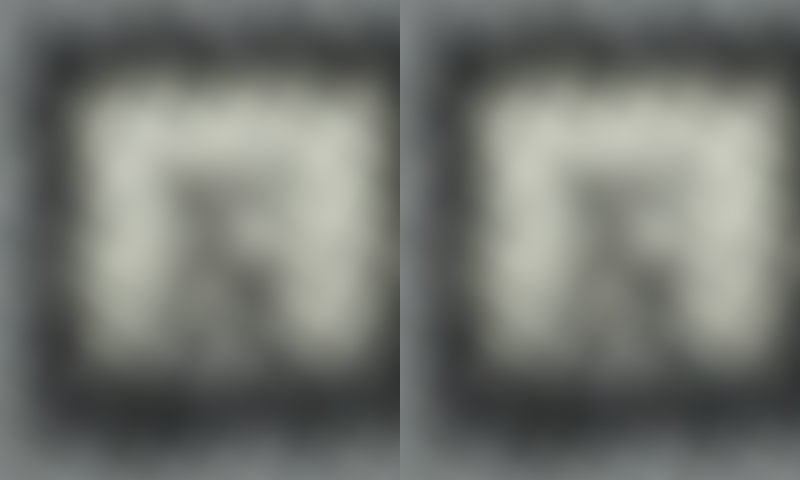

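```bash
cat >> h.py <<'E'
def match(r):
    g=255-cv2.cvtColor(r,cv2.COLOR_BGR2GRAY);g=g.astype(np.float32)[95:355,110:360];out=[]
    for d in range(8):
        for th in (16,26):
            t=np.zeros((200,140),np.uint8);(w,h),_=cv2.getTextSize(str(d),0,1,2);s=160/h
            cv2.putText(t,str(d),(70-int(w*s/2),180),0,s,255,th,cv2.LINE_AA)
            t=cv2.GaussianBlur(t,(0,0),18)
            m=cv2.matchTemplate(g,t.astype(np.float32),cv2.TM_CCOEFF_NORMED);_,v,_,l=cv2.minMaxLoc(m)
            out.append((round(v,2),d,th,'centre row',l[1]+195,'col',l[0]+180))
    print(sorted(out)[::-1][:6])
def grid(r): print(cv2.resize(cv2.cvtColor(r,cv2.COLOR_BGR2GRAY)[60:400,60:400],(17,17),interpolation=cv2.INTER_AREA))
E
python3 -c "
from h import *
r=win(bot.capture('top'),'pics/w1.png');match(r);grid(r)
p=np.load('p.npy')
for l in ([-44.1,-75,83.5],):print(ch(p,l))"
```

```text
[(0.52, 3, 16, 'centre row', 255, 'col', 192), (0.51, 6, 26, 'centre row', 223, 'col', 257), (0.51, 6, 16, 'centre row', 222, 'col', 257), (0.51, 3, 26, 'centre row', 255, 'col', 192), (0.51, 2, 26, 'centre row', 255, 'col', 256), (0.48, 2, 16, 'centre row', 255, 'col', 257)]
[[ 60  72  84  93  98  99  90  91  97 100  99  98  91  83  81  78  65]
 [ 73  95 117 129 137 138 128 131 138 141 136 137 128 119 118 108  79]
 [ 89 124 154 167 173 170 169 171 176 178 172 170 164 162 155 133  96]
 [ 96 141 174 188 194 189 189 193 194 191 190 188 187 189 179 147 103]
 [ 95 143 179 194 193 188 187 188 188 185 185 187 195 197 183 153 106]
 [ 93 137 180 196 187 170 162 162 164 167 170 178 192 196 183 149 105]
 [ 91 134 176 191 182 158 138 137 144 152 161 174 188 195 186 150 105]
 [ 91 132 171 188 183 159 133 127 140 154 162 174 189 196 185 150 110]
 [ 97 134 169 189 185 162 137 126 140 160 167 173 186 192 181 151 112]
 [101 140 176 190 182 158 134 122 131 145 155 169 182 184 173 146 115]
 [102 139 174 185 175 150 129 121 118 119 133 157 176 181 170 137 108]
 [ 97 133 164 172 163 142 128 126 115 105 121 152 172 179 165 133  97]
 [ 85 119 152 162 151 133 125 123 116 106 117 146 169 173 156 126  88]
 [ 75 107 135 145 138 123 114 116 114 106 112 131 151 156 143 113  80]
 [ 67  94 114 120 117 110 103 109 110 101  97 109 123 126 119  95  70]
 [ 65  76  86  90  90  87  88  96  95  90  81  83  91  94  89  76  60]
 [ 60  62  64  64  65  65  69  75  74  70  67  65  65  67  66  62  55]]
[[507.79585262 124.02630336  83.5       ]]
```

```bash
python3 -m pendant '[[[0.5,-0.3,0.1],[0.2,-0.3,0],-0.4],[[0.5,-0.3,0.1],[0.2,-0.3,0],-0.4],[[0.5,-0.3,0.1],[0.2,-0.3,0],-0.4],[[0.5,-0.3,0.1],[0.2,-0.3,0],-0.4],[[0.5,-0.3,0.1],[0.2,-0.3,0],-0.4],[[0.5,-0.3,0.1],[0.2,-0.3,0],-0.4],[[0.5,-0.3,0],[0.12,-0.14,0],-0.4],[[0,-0.1,0],[0,0,0],-0.4],[[0,0,0],[0,0,0],-0.4],[[0,0,0],[0,0,0],-0.4]]'; python3 - <<'E'
from h import *
from scipy.spatial.transform import Rotation as R
o=bot.get_obs();M=R.from_euler('xyz',o['tcp_rot']).as_matrix();p=np.load('p.npy');C=R.from_euler('z',p[2]).as_matrix()
print((C.T@M).round(3),o['joint_positions'])
l=np.radians(31);n=C@[-np.sin(l),0,np.cos(l)];H=ch(p,[-22,-75,52])[0]
for d in(47,107,187):print(d,H+d*n-o['tool_pos'])
E
```

```text
time: 14.87
tool_pos: [446.3, 84.1, 212.2]
tcp_rot: [-3.14, -0.544, 0.599]
contact_force: [-0.4, 0.8, -0.7]
grip_width: 27.6
finger_force: 0.0
[[ 0.856  0.002  0.517]
 [ 0.001 -1.     0.002]
 [ 0.517 -0.001 -0.856]] [-0.25546014  0.05284058  2.13840685  0.66462562  0.68703469  0.24936708]
47 [  59.76484227   38.70673072 -119.93977553]
107 [ 34.21407264  21.32543738 -68.50973749]
187 [ 0.14637979 -1.8496204   0.06364657]
```

```bash
python3 -m pendant '[[[0.25,0.16,-0.5],[0,0,0],-0.4],[[0.25,0.16,-0.5],[0,0,0],-0.4],[[0.25,0.16,-0.5],[0,0,0],-0.4],[[0.25,0.16,-0.5],[0,0,0],-0.4],[[0.25,0.16,-0.5],[0,0,0],-0.4],[[0.25,0.16,-0.5],[0,0,0],-0.4],[[0.12,0.08,-0.25],[0,0,0],-0.4],[[0.12,0.08,-0.25],[0,0,0],-0.4],[[0.12,0.08,-0.25],[0,0,0],-0.4],[[0,0,0],[0,0,0],-0.4]]'
```

```text
time: 15.7
tool_pos: [502.0, 121.2, 99.1]
tcp_rot: [-3.139, -0.544, 0.6]
contact_force: [0.1, 0.1, 0.1]
grip_width: 27.6
finger_force: 0.0
```

```bash
python3 -m pendant '[[[0.07,0.03,-0.12],[0,0,0],-0.4],[[0.07,0.02,-0.11],[0,0,0],-0.4],[[0,0,0],[0,0,0],-0.4],[[0,0,0],[0,0,0],-1],[[0,0,0],[0,0,0],-1],[[0,0,0],[0,0,0],-1],[[0,0,0],[0,0,0],-1],[[0,0,0],[0,0,0],-1],[[0,0,0],[0,0,0],-1],[[0,0,0],[0,0,0],-1]]'; python3 - <<'E'
from h import *
from scipy.spatial.transform import Rotation as R
o=bot.get_obs();p=np.load('p.npy');H=ch(p,[-22,-75,52])[0];C=R.from_euler('z',p[2])
ax=C.as_matrix()@[0,-1,0];P=o['tool_pos'];print('tcp-hub',C.inv().apply(P-H))
for k in range(8):
    s=R.from_rotvec(ax*np.radians(3.75));N=H+s.apply(P-H);print(((N-P)/30).round(3),(ax*np.radians(3.75)/.12).round(3));P=N
E
```

```text
time: 16.53
tool_pos: [505.0, 123.4, 93.2]
tcp_rot: [-3.136, -0.545, 0.6]
contact_force: [-3.8, 8.1, 3.2]
grip_width: 13.5
finger_force: 30.0
tcp-hub [-24.74715258   1.00988511  41.16571795]
[-0.073 -0.049 -0.057] [ 0.307 -0.451  0.   ]
[-0.07  -0.047 -0.063] [ 0.307 -0.451  0.   ]
[-0.066 -0.045 -0.068] [ 0.307 -0.451  0.   ]
[-0.062 -0.042 -0.073] [ 0.307 -0.451  0.   ]
[-0.058 -0.04  -0.078] [ 0.307 -0.451  0.   ]
[-0.054 -0.037 -0.082] [ 0.307 -0.451  0.   ]
[-0.049 -0.033 -0.086] [ 0.307 -0.451  0.   ]
[-0.044 -0.03  -0.09 ] [ 0.307 -0.451  0.   ]
```

```bash
python3 -m pendant '[[[-0.073,-0.049,-0.057],[0.307,-0.451,0],-1],[[-0.07,-0.047,-0.063],[0.307,-0.451,0],-1],[[-0.066,-0.045,-0.068],[0.307,-0.451,0],-1],[[-0.062,-0.042,-0.073],[0.307,-0.451,0],-1],[[-0.058,-0.04,-0.078],[0.307,-0.451,0],-1],[[-0.054,-0.037,-0.082],[0.307,-0.451,0],-1],[[-0.049,-0.033,-0.086],[0.307,-0.451,0],-1],[[-0.044,-0.03,-0.09],[0.307,-0.451,0],-1],[[0,0,0],[0,0,0],-1],[[0,0,0],[0,0,0],-1]]'; python3 - <<'E'
from h import *
from scipy.spatial.transform import Rotation as R
o=bot.get_obs();p=np.load('p.npy');H=ch(p,[-22,-75,52])[0];C=R.from_euler('z',p[2])
print('tcp-hub',C.inv().apply(o['tool_pos']-H),o['joint_positions'])
im=bot.capture('top');r=win(im,'pics/w2.png');match(r);grid(r)
E
```

```text
time: 17.37
tool_pos: [492.6, 115.3, 76.8]
tcp_rot: [-3.118, -0.974, 0.587]
contact_force: [-17.9, -19.8, 17.5]
grip_width: 13.5
finger_force: 30.1
tcp-hub [-39.55288322   1.35006366  24.76874129] [-0.36431051  0.64439067  2.43718729  2.12613203  0.94181208 -1.49304174]
[(0.72, 1, 26, 'centre row', 220, 'col', 261), (0.7, 1, 16, 'centre row', 219, 'col', 260), (0.66, 2, 26, 'centre row', 255, 'col', 253), (0.64, 3, 16, 'centre row', 244, 'col', 241), (0.64, 2, 16, 'centre row', 255, 'col', 253), (0.63, 3, 26, 'centre row', 246, 'col', 242)]
[[ 58  71  84  92  96  87  69  74  90  96  95  94  89  81  79  77  63]
 [ 70  93 116 129 130 112  89 101 124 132 127 129 124 117 116 106  78]
 [ 87 123 154 165 158 129 116 135 156 158 154 159 159 159 153 132  95]
 [ 94 140 172 184 175 146 133 151 166 159 160 170 180 186 177 145 102]
 [ 93 140 177 191 181 162 149 147 151 146 146 162 184 193 181 151 105]
 [ 91 135 178 194 188 179 165 147 137 130 128 147 178 192 181 147 103]
 [ 90 133 174 190 191 188 176 153 134 118 118 145 176 192 184 148 104]
 [ 90 131 169 187 188 182 171 154 133 118 123 153 182 194 183 149 109]
 [ 96 132 167 187 187 177 164 153 142 131 137 162 184 190 179 149 110]
 [ 99 138 173 186 185 179 168 161 158 151 152 168 181 183 172 144 113]
 [100 136 170 182 184 182 175 174 172 167 165 170 178 181 168 135 106]
 [ 95 131 161 173 180 179 174 172 169 166 167 172 175 179 163 131  96]
 [ 83 117 150 165 167 164 160 152 148 146 151 161 171 172 154 124  87]
 [ 73 105 133 147 148 140 132 124 119 117 127 137 151 155 141 111  78]
 [ 66  92 112 118 117 114 102  95  91  91  96 109 122 124 118  93  68]
 [ 63  74  83  87  86  83  81  76  69  71  73  80  89  92  88  74  58]
 [ 58  60  61  62  62  60  62  64  59  57  58  61  63  66  65  61  53]]
```

```bash
python3 -m pendant '[[[0,0,0],[0,0,0],-0.4],[[0,0,0],[0,0,0],-0.4],[[0,0,0],[0,0,0],-0.4],[[0.049,0.033,0.086],[-0.307,0.451,0],-0.4],[[0.054,0.037,0.082],[-0.307,0.451,0],-0.4],[[0.058,0.04,0.078],[-0.307,0.451,0],-0.4],[[0.062,0.042,0.073],[-0.307,0.451,0],-0.4],[[0.066,0.045,0.068],[-0.307,0.451,0],-0.4],[[0.07,0.047,0.063],[-0.307,0.451,0],-0.4],[[0.05,0.075,0.05],[-0.26,0.38,0],-0.4]]'; python3 - <<'E'
from h import *
from scipy.spatial.transform import Rotation as R
o=bot.get_obs();p=np.load('p.npy');H=ch(p,[-22,-75,52])[0];C=R.from_euler('z',p[2])
print('tcp-hub',C.inv().apply(o['tool_pos']-H),(C.inv()*R.from_euler('xyz',o['tcp_rot'])).as_euler('xyz'),'err',(H+C.apply([-24.5,1.5,40.7])-o['tool_pos'])/30,o['grip_width'])
E
```

```text
time: 18.25
tool_pos: [501.7, 128.4, 89.5]
tcp_rot: [-3.111, -0.582, 0.598]
contact_force: [-0.5, 1.0, 0.1]
grip_width: 27.5
finger_force: 0.0
tcp-hub [-24.68620441   7.00051685  37.45618372] [-3.11117188e+00 -5.81620504e-01  7.35436834e-04] err [ 0.10825927 -0.14810768  0.10812721] 27.463437537247263
```

```bash
cat > st.py <<'E'
from h import *
from scipy.spatial.transform import Rotation as R
import sys
o=bot.get_obs();p=np.load('p.npy');H=ch(p,[-22,-75,52])[0];C=R.from_euler('z',p[2]);Q=R.from_euler('xyz',o['tcp_rot'])
l=np.radians(float(sys.argv[1]));r=float(sys.argv[2]);y=float(sys.argv[3])
t=C*R.from_euler('y',-l)*R.from_euler('x',np.pi)
print('tcp-hub',C.inv().apply(o['tool_pos']-H).round(1),(C.inv()*Q).as_euler('xyz').round(3),'grip',o['grip_width'].round(1))
print('shift',((H+C.apply([-r*np.sin(l),y,r*np.cos(l)])-o['tool_pos'])/30).round(3),'turn',((t*Q.inv()).as_rotvec()/.12).round(3),o['contact_force'].round(1))
E
python3 -m pendant '[[[0.05,-0.07,0.05],[-0.17,0.07,-0.07],-0.4],[[0.05,-0.07,0.05],[-0.17,0.07,-0.07],-0.4],[[0,0,0],[0,0,0],-0.4],[[0,0,0],[0,0,0],-0.4],[[0,0,0],[0,0,0],-0.4],[[0,0,0],[0,0,0],-0.4],[[0,0,0],[0,0,0],-0.4],[[0,0,0],[0,0,0],-0.4],[[0,0,0],[0,0,0],-0.4],[[0,0,0],[0,0,0],-0.4]]';python3 st.py 31 47.5 1.5
```

```text
time: 19.08
tool_pos: [504.3, 123.8, 91.6]
tcp_rot: [-3.138, -0.546, 0.595]
contact_force: [0.4, -0.7, 0.0]
grip_width: 27.5
finger_force: 0.0Traceback (most recent call last):
  File "st.py", line 7, in <module>
    print('tcp-hub',C.inv().apply(o['tool_pos']-H).round(1),(C.inv()*Q).as_euler('xyz').round(3),'grip',o['grip_width'].round(1))
                                                                                                        ^^^^^^^^^^^^^^^^^^^^^
AttributeError: 'float' object has no attribute 'round'
```

```bash
sed -i "s/o\['grip_width'\].round(1)/round(o['grip_width'],1)/" st.py
python3 -m pendant '[[[0.02,0,0.03],[0,0,0],-1],[[0,0,0],[0,0,0],-1],[[0,0,0],[0,0,0],-1],[[0,0,0],[0,0,0],-1],[[-0.05,-0.033,-0.038],[0.205,-0.3,0],-1],[[-0.048,-0.032,-0.04],[0.205,-0.3,0],-1],[[-0.046,-0.031,-0.042],[0.205,-0.3,0],-1],[[-0.045,-0.03,-0.045],[0.205,-0.3,0],-1],[[-0.043,-0.029,-0.047],[0.205,-0.3,0],-1],[[-0.041,-0.028,-0.049],[0.205,-0.3,0],-1]]';python3 st.py 58 47 1
python3 -m pendant '[[[-0.04,-0.026,-0.05],[0.205,-0.3,0],-1],[[-0.038,-0.025,-0.052],[0.205,-0.3,0],-1],[[-0.036,-0.024,-0.054],[0.205,-0.3,0],-1],[[-0.034,-0.023,-0.056],[0.205,-0.3,0],-1],[[-0.032,-0.022,-0.058],[0.205,-0.3,0],-1],[[0,0,0],[0,0,0],-1],[[0,0,0],[0,0,0],-1],[[0,0,0],[0,0,0],-0.4],[[0,0,0],[0,0,0],-0.4],[[0,0,0],[0,0,0],-0.4]]';python3 st.py 31 47.5 1.5
```

```text
time: 19.92
tool_pos: [497.6, 118.6, 85.5]
tcp_rot: [-3.137, -0.797, 0.595]
contact_force: [0.7, 4.9, -2.8]
grip_width: 13.4
finger_force: 30.0
tcp-hub [-33.6   1.2  33.5] [-3.137e+00 -7.970e-01 -3.000e-03] grip 13.4
shift [-0.167 -0.123 -0.285] turn [ 0.988 -1.497 -0.008] [ 0.7  4.9 -2.8]
time: 20.75
tool_pos: [491.3, 116.0, 77.1]
tcp_rot: [-3.133, -1.012, 0.594]
contact_force: [0.1, 0.7, -0.8]
grip_width: 26.4
finger_force: 0.0
tcp-hub [-40.2   2.6  25.1] [-3.133e+00 -1.012e+00 -3.000e-03] grip 26.4
shift [0.455 0.265 0.52 ] turn [-2.244  3.215 -0.027] [ 0.1  0.7 -0.8]
```

```bash
python3 -m pendant '[[[0.032,0.02,0.058],[-0.22,0.32,0],-0.4],[[0.034,0.021,0.056],[-0.22,0.32,0],-0.4],[[0.037,0.023,0.055],[-0.22,0.32,0],-0.4],[[0.04,0.024,0.054],[-0.22,0.32,0],-0.4],[[0.043,0.025,0.053],[-0.22,0.32,0],-0.4],[[0.046,0.027,0.051],[-0.22,0.32,0],-0.4],[[0.05,0.029,0.05],[-0.22,0.32,0],-0.4],[[0.053,0.03,0.048],[-0.22,0.32,0],-0.4],[[0.055,0.031,0.046],[-0.22,0.32,0],-0.4],[[0.058,0.032,0.044],[-0.22,0.32,0],-0.4]]';python3 st.py 31 47.5 1.5; python3 -c "
from h import *
r=win(bot.capture('top'),'pics/w3.png');match(r);grid(r)"
```

```text
time: 21.58
tool_pos: [503.9, 124.0, 92.5]
tcp_rot: [-3.136, -0.563, 0.598]
contact_force: [-1.1, 1.3, -0.8]
grip_width: 27.6
finger_force: 0.0
tcp-hub [-25.3   2.2  40.5] [-3.136 -0.563  0.   ] grip 27.6
shift [ 0.036 -0.003  0.009] turn [-0.132  0.128 -0.025] [-1.1  1.3 -0.8]
[(0.56, 2, 26, 'centre row', 205, 'col', 268), (0.54, 2, 16, 'centre row', 204, 'col', 269), (0.29, 3, 26, 'centre row', 195, 'col', 256), (0.25, 3, 16, 'centre row', 195, 'col', 255), (0.23, 4, 26, 'centre row', 255, 'col', 250), (0.22, 6, 16, 'centre row', 255, 'col', 272)]
[[ 59  72  85  94  99  99  90  91  97  94  77  68  73  77  80  79  66]
 [ 73  95 119 131 138 139 129 131 136 128 104 101 109 115 118 109  80]
 [ 90 126 157 169 176 173 172 174 174 162 141 141 154 162 156 135  97]
 [ 97 143 175 191 200 197 197 199 198 181 173 179 187 192 181 148 104]
 [ 95 143 181 200 204 207 206 204 204 196 191 197 205 201 186 155 107]
 [ 93 137 182 201 203 205 205 204 202 200 199 200 205 202 187 151 106]
 [ 92 135 177 195 201 203 200 200 197 194 195 198 200 200 189 152 107]
 [ 91 133 172 191 199 198 192 188 183 179 180 189 196 200 187 153 110]
 [ 97 135 170 191 195 186 176 166 159 155 159 171 187 195 181 151 106]
 [ 99 140 171 180 180 172 154 141 137 129 133 153 176 181 168 139 102]
 [ 95 128 155 159 152 147 132 119 111 108 112 135 163 166 150 120  91]
 [ 80 103 121 123 121 114 104  97  87  87  96 118 139 143 127 102  76]
 [ 64  77  94  97  92  85  81  75  73  73  80  98 112 115 103  85  63]
 [ 59  67  79  84  80  73  70  67  67  67  73  81  89  93  86  73  60]
 [ 62  70  77  80  82  78  74  72  72  72  74  75  78  82  80  73  69]
 [ 72  76  81  87  91  91  87  84  85  85  83  79  81  85  87  86  83]
 [ 79  84  92 102 106 108 105 101  99 100  98  94  97 100 101 101 101]]
```

```bash
python3 -m pendant '[[[0.036,0,0.01],[-0.13,0.13,0],-1],[[0,0,0],[0,0,0],-1],[[0,0,0],[0,0,0],-1],[[0,0,0],[0,0,0],-1],[[-0.05,-0.033,-0.038],[0.205,-0.3,0],-1],[[-0.048,-0.032,-0.04],[0.205,-0.3,0],-1],[[-0.046,-0.031,-0.042],[0.205,-0.3,0],-1],[[-0.045,-0.03,-0.045],[0.205,-0.3,0],-1],[[-0.043,-0.029,-0.047],[0.205,-0.3,0],-1],[[-0.041,-0.028,-0.049],[0.205,-0.3,0],-1]]';python3 st.py 58 47 1
python3 -m pendant '[[[-0.04,-0.026,-0.05],[0.205,-0.3,0],-1],[[-0.038,-0.025,-0.052],[0.205,-0.3,0],-1],[[-0.036,-0.024,-0.054],[0.205,-0.3,0],-1],[[-0.034,-0.023,-0.056],[0.205,-0.3,0],-1],[[-0.032,-0.022,-0.058],[0.205,-0.3,0],-1],[[0,0,0],[0,0,0],-1],[[0,0,0],[0,0,0],-1],[[0,0,0],[0,0,0],-0.4],[[0,0,0],[0,0,0],-0.4],[[0,0,0],[0,0,0],-0.4]]';python3 st.py 31 47.5 1.5
python3 -m pendant '[[[0.032,0.02,0.058],[-0.22,0.32,0],-0.4],[[0.034,0.021,0.056],[-0.22,0.32,0],-0.4],[[0.037,0.023,0.055],[-0.22,0.32,0],-0.4],[[0.04,0.024,0.054],[-0.22,0.32,0],-0.4],[[0.043,0.025,0.053],[-0.22,0.32,0],-0.4],[[0.046,0.027,0.051],[-0.22,0.32,0],-0.4],[[0.05,0.029,0.05],[-0.22,0.32,0],-0.4],[[0.053,0.03,0.048],[-0.22,0.32,0],-0.4],[[0.055,0.031,0.046],[-0.22,0.32,0],-0.4],[[0.058,0.032,0.044],[-0.22,0.32,0],-0.4]]';python3 st.py 31 47.5 1.5; python3 -c "
from h import *
r=win(bot.capture('top'),'pics/w4.png');grid(r)"
```

```text
time: 22.47
tool_pos: [497.5, 118.5, 84.9]
tcp_rot: [-3.139, -0.794, 0.599]
contact_force: [4.3, 9.0, -4.4]
grip_width: 13.5
finger_force: 30.0
tcp-hub [-33.7   1.2  32.9] [-3.139e+00 -7.940e-01  2.000e-03] grip 13.5
shift [-0.166 -0.12  -0.265] turn [ 1.014 -1.508 -0.028] [ 4.3  9.  -4.4]
time: 23.3
tool_pos: [491.2, 115.2, 75.9]
tcp_rot: [-3.136, -1.007, 0.598]
contact_force: [0.2, -0.5, -0.0]
grip_width: 26.2
finger_force: 0.0
tcp-hub [-40.8   2.   23.9] [-3.136 -1.007  0.   ] grip 26.2
shift [0.461 0.292 0.559] turn [-2.213  3.192 -0.035] [ 0.2 -0.5 -0. ]
time: 24.13
tool_pos: [503.5, 123.8, 91.2]
tcp_rot: [-3.135, -0.559, 0.6]
contact_force: [-0.4, -0.2, -0.4]
grip_width: 27.4
finger_force: 0.0
tcp-hub [-25.8   2.2  39.2] [-3.135e+00 -5.590e-01  2.000e-03] grip 27.4
shift [0.05  0.005 0.05 ] turn [-0.121  0.096 -0.048] [-0.4 -0.2 -0.4]
[[ 59  72  86  94  98  94  80  83  95  99  98  97  91  82  81  79  65]
 [ 73  96 119 131 134 123 107 117 134 138 131 132 126 118 119 109  80]
 [ 90 126 157 168 164 143 139 157 172 169 160 162 162 162 156 135  97]
 [ 97 143 176 186 179 158 160 182 
[... 260 characters left out ...]
172 189 183 164 146 142 143 138 139 160 185 197 186 153 110]
 [ 97 135 169 189 185 169 153 144 140 135 137 158 182 193 181 151 107]
 [ 99 139 176 188 185 177 163 155 153 142 135 151 175 180 168 139 102]
 [ 94 129 168 183 181 177 166 159 156 146 134 143 164 166 150 120  91]
 [ 80 107 140 158 163 158 149 143 138 133 126 131 141 144 127 102  76]
 [ 63  80 108 125 129 126 123 115 113 110 106 109 115 115 102  84  63]
 [ 55  66  83  95  98  96  97  95  94  91  91  88  92  94  85  71  57]
 [ 56  65  75  79  80  78  79  84  85  80  80  79  79  81  78  68  62]
 [ 69  74  79  82  80  77  79  84  85  81  80  79  80  82  83  77  73]
 [ 83  88  93  96  92  89  90  95  94  93  94  93  93  95  95  91  92]]
```

```bash
python3 -m pendant '[[[0.05,0.005,0.05],[-0.12,0.1,-0.05],-1],[[0,0,0],[0,0,0],-1],[[0,0,0],[0,0,0],-1],[[0,0,0],[0,0,0],-1],[[-0.05,-0.033,-0.038],[0.205,-0.3,0],-1],[[-0.048,-0.032,-0.04],[0.205,-0.3,0],-1],[[-0.046,-0.031,-0.042],[0.205,-0.3,0],-1],[[-0.045,-0.03,-0.045],[0.205,-0.3,0],-1],[[-0.043,-0.029,-0.047],[0.205,-0.3,0],-1],[[-0.041,-0.028,-0.049],[0.205,-0.3,0],-1]]';python3 st.py 58 47 1
python3 -m pendant '[[[-0.04,-0.026,-0.05],[0.205,-0.3,0],-1],[[-0.038,-0.025,-0.052],[0.205,-0.3,0],-1],[[-0.036,-0.024,-0.054],[0.205,-0.3,0],-1],[[-0.034,-0.023,-0.056],[0.205,-0.3,0],-1],[[-0.032,-0.022,-0.058],[0.205,-0.3,0],-1],[[0,0,0],[0,0,0],-1],[[0,0,0],[0,0,0],-1],[[0,0,0],[0,0,0],-0.4],[[0,0,0],[0,0,0],-0.4],[[0,0,0],[0,0,0],-0.4]]';python3 st.py 31 47.5 1.5
python3 -m pendant '[[[0.032,0.02,0.058],[-0.22,0.32,0],-0.4],[[0.034,0.021,0.056],[-0.22,0.32,0],-0.4],[[0.037,0.023,0.055],[-0.22,0.32,0],-0.4],[[0.04,0.024,0.054],[-0.22,0.32,0],-0.4],[[0.043,0.025,0.053],[-0.22,0.32,0],-0.4],[[0.046,0.027,0.051],[-0.22,0.32,0],-0.4],[[0.05,0.029,0.05],[-0.22,0.32,0],-0.4],[[0.053,0.03,0.048],[-0.22,0.32,0],-0.4],[[0.055,0.031,0.046],[-0.22,0.32,0],-0.4],[[0.058,0.032,0.05],[-0.22,0.32,0],-0.4]]';python3 st.py 31 47.5 1.5; python3 -c "
from h import *
r=win(bot.capture('top'),'pics/w5.png');grid(r)"
```

```text
time: 25.02
tool_pos: [497.6, 118.5, 85.1]
tcp_rot: [-3.14, -0.793, 0.596]
contact_force: [3.1, 7.9, -4.5]
grip_width: 13.8
finger_force: 30.0
tcp-hub [-33.6   1.2  33.1] [-3.14e+00 -7.93e-01 -1.00e-03] grip 13.8
shift [-0.168 -0.123 -0.273] turn [ 1.019 -1.518 -0.003] [ 3.1  7.9 -4.5]
time: 25.85
tool_pos: [491.4, 115.6, 76.5]
tcp_rot: [-3.136, -1.006, 0.595]
contact_force: [-0.1, -0.2, -0.7]
grip_width: 26.3
finger_force: 0.0
tcp-hub [-40.4   2.3  24.5] [-3.136e+00 -1.006e+00 -2.000e-03] grip 26.3
shift [0.454 0.278 0.539] turn [-2.205  3.186 -0.017] [-0.1 -0.2 -0.7]
time: 26.68
tool_pos: [503.8, 124.0, 92.0]
tcp_rot: [-3.137, -0.559, 0.598]
contact_force: [-0.4, 0.8, 0.8]
grip_width: 27.7
finger_force: 0.0
tcp-hub [-25.4   2.2  40. ] [-3.137e+00 -5.590e-01  1.000e-03] grip 27.7
shift [ 0.039 -0.003  0.024] turn [-0.112  0.106 -0.027] [-0.4  0.8  0.8]
[[ 60  72  85  94  99  92  72  63  61  60  58  61  71  77  80  79  65]
 [ 73  95 118 131 135 122  96  84  80  74  68  84 104 115 119 109  80]
 [ 90 126 156 167 167 148 130 121 111  96  94 118 146 161 156 135  97]
 [ 97 142 175 189 190
[... 273 characters left out ...]
172 190 190 180 170 163 161 161 160 172 190 199 186 153 110]
 [ 97 134 169 188 188 182 180 177 177 178 178 182 193 195 181 152 107]
 [ 99 139 170 179 181 185 185 182 184 181 179 184 190 184 169 139 102]
 [ 94 127 154 158 160 171 174 172 167 162 159 167 178 170 151 120  91]
 [ 80 103 121 124 128 136 141 144 138 131 128 138 147 147 128 102  76]
 [ 64  77  95  98  96  98 103 105 108 105 100 107 116 119 105  85  64]
 [ 57  66  79  85  81  75  77  81  86  86  86  88  97 101  90  76  63]
 [ 60  68  79  83  81  75  73  75  81  83  84  88  94  95  87  78  73]
 [ 71  77  87  94  93  89  86  86  90  93  94  96 102 101  96  91  87]
 [ 80  87  99 110 110 109 107 104 103 107 107 107 113 114 110 106 103]]
```

```bash
python3 -m pendant '[[[0.04,0,0.025],[-0.11,0.1,0],-1],[[0,0,0],[0,0,0],-1],[[0,0,0],[0,0,0],-1],[[0,0,0],[0,0,0],-1],[[-0.05,-0.033,-0.038],[0.205,-0.3,0],-1],[[-0.048,-0.032,-0.04],[0.205,-0.3,0],-1],[[-0.046,-0.031,-0.042],[0.205,-0.3,0],-1],[[-0.045,-0.03,-0.045],[0.205,-0.3,0],-1],[[-0.043,-0.029,-0.047],[0.205,-0.3,0],-1],[[-0.041,-0.028,-0.049],[0.205,-0.3,0],-1]]';python3 -c "
from h import *
r=win(bot.capture('top'),'pics/w6.png');r=win(bot.capture('top'),'pics/w6.png');grid(r);match(r)"; python3 st.py 58 47 1
```

```text
time: 27.57
tool_pos: [497.6, 118.6, 85.0]
tcp_rot: [-3.141, -0.795, 0.6]
contact_force: [2.8, 7.4, -3.6]
grip_width: 13.5
finger_force: 30.0
[[ 58  71  83  92  97  90  73  67  69  75  86  93  90  82  80  77  64]
 [ 71  94 117 130 133 120  96  87  89 100 112 126 124 117 117 107  79]
 [ 88 124 154 166 163 142 124 115 114 123 139 155 158 159 153 132  95]
 [ 95 140 172 184 181 160 144 138 134 133 148 167 180 186 177 145 102]
 [ 94 141 177 191 184 173 162 155 153 144 140 158 184 193 181 152 105]
 [ 91 136 179 194 188 181 174 169 168 153 135 148 178 192 182 148 104]
 [ 89 133 175 190 188 184 175 168 163 147 133 149 177 193 184 149 104]
 [ 89 131 169 186 184 173 162 152 142 130 129 154 181 194 183 149 109]
 [ 96 133 167 187 182 164 148 137 129 121 124 150 178 189 179 149 110]
 [100 139 173 186 181 162 142 133 131 121 121 144 171 181 171 143 113]
 [102 138 171 182 176 160 141 136 136 125 123 143 168 179 167 134 106]
 [ 96 132 162 172 168 155 143 138 138 132 132 150 169 177 163 130  96]
 [ 84 118 151 162 157 151 148 143 144 144 143 154 169 171 155 124  87]
 [ 73 106 133 145 143 142 145 146 148 145 144 146 154 155 142 112  78]
 [ 66  92 113 118 119 123 126 132 133 129 124 126 129 127 119  94  68]
 [ 63  74  84  88  89  91  98 105 103 102  95  95  96  95  89  75  59]
 [ 59  60  62  62  64  64  69  76  76  73  70  68  66  67  65  61  54]]
[(0.75, 4, 26, 'centre row', 242, 'col', 251), (0.75, 4, 16, 'centre row', 242, 'col', 252), (0.61, 1, 26, 'centre row', 250, 'col', 266), (0.59, 1, 16, 'centre row', 248, 'col', 266), (0.55, 2, 16, 'centre row', 199, 'col', 250), (0.54, 2, 26, 'centre row', 198, 'col', 250)]
tcp-hub [-34.2   1.3  32.2] [-3.135e+00 -7.920e-01 -3.000e-03] grip 13.6
shift [-0.15  -0.116 -0.242] turn [ 1.003 -1.534 -0.019] [-1.  -2.8  8.2]
```

```bash
python3 -c "
from h import *
t=[cv2.normalize(cv2.resize(cv2.imread(f'pics/w{i}.png'),(260,260),interpolation=cv2.INTER_AREA),None,0,255,cv2.NORM_MINMAX) for i in (0,2,3,4,5,6)]
for a in t:
    for y in range(0,260,26): cv2.line(a,(0,y),(5,y),(0,0,255),1)
cv2.imwrite('pics/m.png',np.vstack([np.hstack(t[:3]),np.hstack(t[3:])]))"
```

```text
(no output)
```

View pics/m.png

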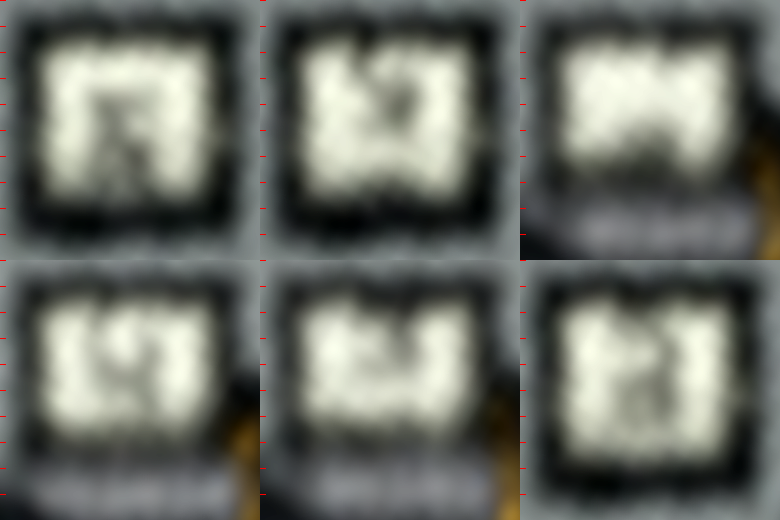

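```bash
python3 -m pendant '[[[-0.046,-0.03,-0.058],[0.24,-0.35,0],-1],[[-0.044,-0.029,-0.06],[0.24,-0.35,0],-1],[[0,0,0],[0,0,0],-1],[[0,0,0],[0,0,0],-1],[[0,0,0],[0,0,0],-1],[[0,0,0],[0,0,0],-1],[[0,0,0],[0,0,0],-1],[[0,0,0],[0,0,0],-1],[[0,0,0],[0,0,0],-1],[[0,0,0],[0,0,0],-1]]';python3 -c "
from h import *
r=win(bot.capture('top'),'pics/w7.png');grid(r)"; python3 st.py 58 47 1
```

```text
time: 28.5
tool_pos: [494.8, 117.0, 81.2]
tcp_rot: [-3.138, -0.892, 0.599]
contact_force: [0.6, -6.4, 2.6]
grip_width: 13.5
finger_force: 30.0
[[ 58  71  83  92  97  97  87  88  95  98  98  97  90  82  80  77  63]
 [ 71  93 117 129 136 136 125 126 133 138 135 136 126 117 116 107  78]
 [ 88 123 153 165 171 167 162 161 167 172 170 168 163 160 153 132  95]
 [ 94 139 171 186 192 185 176 174 180 184 187 186 186 187 177 145 102]
 [ 93 140 177 192 191 184 171 163 169 176 179 185 193 195 181 151 105]
 [ 91 135 178 193 186 174 160 152 151 151 156 171 189 194 181 147 103]
 [ 90 133 174 189 185 171 158 157 147 131 134 159 183 192 183 148 104]
 [ 89 131 168 186 186 172 161 162 149 126 126 155 183 193 182 148 108]
 [ 95 132 166 187 186 173 159 151 141 126 127 152 179 189 178 148 110]
 [ 98 137 172 186 184 175 157 139 129 120 124 147 172 181 171 143 113]
 [100 136 171 182 180 175 158 137 123 117 123 144 169 179 167 135 106]
 [ 94 131 161 170 168 161 149 135 121 117 128 150 169 177 163 130  96]
 [ 82 117 150 160 150 138 132 124 119 118 130 151 168 170 154 124  87]
 [ 72 105 133 143 136 122 114 115 117 116 127 141 152 154 140 111  79]
 [ 66  92 113 117 115 109 101 107 112 110 112 121 127 125 117  93  69]
 [ 63  74  84  88  88  86  87  93  94  93  90  92  95  95  88  75  59]
 [ 59  60  62  62  63  63  68  73  72  70  69  68  67  67  65  61  54]]
tcp-hub [-36.8   1.4  29.2] [-3.138e+00 -8.920e-01  2.000e-03] grip 13.3
shift [-0.077 -0.07  -0.142] turn [ 0.551 -0.836 -0.037] [ 1.2 -5.5  3.5]
```

```bash
cat > an.py <<'E'
from h import *
import sys
W={i:cv2.cvtColor(cv2.imread(f'pics/w{i}.png'),cv2.COLOR_BGR2GRAY).astype(np.float32) for i in [0,2,6]+[int(a) for a in sys.argv[1:]]}
bg=np.max([w for w in W.values()],0); bg=np.maximum(bg,np.minimum.outer(np.median(np.c_[bg[:,120:140],bg[:,330:345]],1),np.full(480,999)))
for i,w in W.items():
    d=np.clip(1-w/bg,0,1);d[:75]=0;d[385:]=0
    D=d[75:385,150:310];o=[]
    for dg in (3,4,5,6):
      for H in (140,160,180):
        t=np.zeros((310,160),np.uint8);(tw,th),_=cv2.getTextSize(str(dg),0,1,2);s=H/th
        for c in range(100,340,4):
            t[:]=0;cv2.putText(t,str(dg),(80-int(tw*s/2),c-75+H//2),0,s,255,18,cv2.LINE_AA)
            b=cv2.GaussianBlur(t,(0,0),16)
            for sh in(-10,0,10,20):
                o.append((np.corrcoef(np.roll(b,sh,1).ravel(),D.ravel())[0,1].round(2),dg,H,c,sh))
    print(i,sorted(o)[::-1][:4]);print((d[75:385,150:310].reshape(31,10,160).mean((1,2))*100).round().astype(int))
p=np.load('p.npy');n=np.array([-.5736,0,.8192]);t=np.array([.8192,0,.5736]);w=np.array([-34.6,-30,70.])
A=proj('top',ch(p,[w+10*t,w-10*t]));k=(A[1]-A[0])/320
for h in(3,0,-1,-2,-4):
    q=proj('top',ch(p,[w+h*n]))[0];print(h,240-160+(q-A[0])@k/(k@k))
E
python3 an.py 7
```

```text
0 [(np.float64(0.86), 6, 140, 264, 0), (np.float64(0.86), 6, 140, 260, 0), (np.float64(0.85), 6, 140, 268, 0), (np.float64(0.85), 6, 140, 256, 0)]
[ 1  0  0  0  0  0  1  3  8 14 18 20 20 20 19 18 18 21 24 26 27 26 25 25
 24 22 19 17 13 10  7]
2 [(np.float64(0.55), 4, 140, 192, 20), (np.float64(0.55), 4, 140, 188, 20), (np.float64(0.55), 4, 140, 184, 20), (np.float64(0.54), 4, 140, 196, 20)]
[11 13 14 15 16 17 18 20 21 22 22 21 20 20 19 17 14 11  8  5  3  2  3  6
 10 13 17 20 21 21 18]
6 [(np.float64(0.76), 3, 160, 176, 0), (np.float64(0.75), 3, 160, 180, 0), (np.float64(0.75), 3, 160, 172, 0), (np.float64(0.75), 3, 160, 168, 0)]
[18 20 21 21 21 21 19 18 17 16 15 15 17 20 22 24 24 25 24 23 21 18 15 11
  7  3  0  0  0  0  0]
7 [(np.float64(0.81), 3, 140, 256, 10), (np.float64(0.81), 3, 140, 256, 0), (np.float64(0.81), 3, 140, 252, 10), (np.float64(0.81), 3, 140, 252, 0)]
[ 1  1  1  2  3  4  5  8 13 17 19 19 19 19 19 20 20 22 22 21 20 20 20 20
 20 17 14 12  9  7  4]
3 264.24297131375266
0 240.5035470018786
-1 232.61059745676852
-2 224.72771334604923
-4 208.99206849002348
```

```bash
python3 -m pendant '[[[0.041,0.027,0.054],[-0.215,0.315,0],-1],[[0.042,0.027,0.053],[-0.215,0.315,0],-1],[[0,0,0],[0,0,0],-1],[[0,0,0],[0,0,0],-1],[[0,0,0],[0,0,0],-1],[[0,0,0],[0,0,0],-1],[[0,0,0],[0,0,0],-1],[[0,0,0],[0,0,0],-1],[[0,0,0],[0,0,0],-1],[[0,0,0],[0,0,0],-1]]';python3 -c "
from h import *
r=win(bot.capture('top'),'pics/w8.png')"; python3 st.py 58 47 1; python3 an.py 7 8 | sed -n '7,12p'
```

```text
time: 29.38
tool_pos: [497.1, 118.5, 84.3]
tcp_rot: [-3.138, -0.802, 0.599]
contact_force: [1.7, -5.6, 5.9]
grip_width: 14.0
finger_force: 30.0
tcp-hub [-34.    1.4  32.3] [-3.138e+00 -8.020e-01  1.000e-03] grip 12.9
shift [-0.152 -0.121 -0.246] turn [ 0.973 -1.459 -0.035] [ 0.2 -7.1  5.2]
6 [(np.float64(0.75), 3, 160, 180, 0), (np.float64(0.75), 3, 160, 176, 0), (np.float64(0.75), 3, 160, 172, 0), (np.float64(0.74), 5, 160, 172, 10)]
[18 20 21 21 21 21 19 18 17 16 15 15 17 20 23 24 24 25 24 23 21 18 15 11
  7  3  0  0  0  0  0]
7 [(np.float64(0.81), 3, 140, 256, 10), (np.float64(0.81), 3, 140, 256, 0), (np.float64(0.81), 3, 140, 252, 10), (np.float64(0.81), 3, 140, 252, 0)]
[ 1  1  1  2  3  4  5  8 13 17 19 19 19 19 19 20 20 22 22 21 20 20 20 20
 20 17 15 12  9  7  4]
```

```bash
python3 an.py 7 8 | sed -n '13,15p'
```

```text
8 [(np.float64(0.72), 3, 180, 184, 0), (np.float64(0.72), 3, 180, 180, 0), (np.float64(0.71), 3, 180, 188, 0), (np.float64(0.71), 3, 180, 176, 0)]
[18 20 21 21 21 21 19 18 17 15 14 14 15 17 20 21 22 24 25 24 22 19 16 11
  7  3  0  0  0  0  0]
```

```bash
python3 -m pendant '[[[-0.016,-0.011,-0.02],[0.085,-0.125,0],-1],[[-0.016,-0.011,-0.02],[0.085,-0.125,0],-1],[[0,0,0],[0,0,0],-1],[[0,0,0],[0,0,0],-1],[[0,0,0],[0,0,0],-1],[[0,0,0],[0,0,0],-1],[[0,0,0],[0,0,0],-1],[[0,0,0],[0,0,0],-1],[[0,0,0],[0,0,0],-1],[[0,0,0],[0,0,0],-1]]';python3 -c "
from h import *
r=win(bot.capture('top'),'pics/w9.png');grid(r)"; python3 st.py 58 47 1; python3 an.py 7 8 9| sed -n '13,18p'
```

```text
time: 30.27
tool_pos: [496.0, 117.8, 82.8]
tcp_rot: [-3.138, -0.838, 0.599]
contact_force: [1.4, -6.2, 2.6]
grip_width: 13.2
finger_force: 30.0
[[ 58  71  84  92  97  94  81  83  92  97  96  95  89  81  79  77  65]
 [ 71  94 117 129 134 127 112 116 128 132 128 130 124 116 116 107  79]
 [ 88 124 154 165 166 154 145 150 159 158 154 159 159 159 153 132  95]
 [ 94 140 172 185 186 171 159 163 166 159 160 171 180 186 177 145 102]
 [ 93 141 177 191 187 178 164 153 151 146 146 162 184 193 181 152 106]
 [ 90 135 178 193 188 183 170 150 137 129 128 148 178 192 181 147 104]
 [ 89 133 174 189 189 187 176 155 134 117 118 145 176 192 183 148 104]
 [ 89 131 169 186 189 182 169 153 133 116 119 150 181 193 182 148 108]
 [ 95 132 166 187 187 173 156 145 137 124 124 150 179 188 178 148 110]
 [ 98 138 172 186 182 167 148 144 145 131 125 147 172 180 171 143 113]
 [100 136 171 182 176 160 142 142 147 134 126 144 169 178 167 135 106]
 [ 94 131 161 171 168 154 137 131 130 126 129 149 169 177 162 130  96]
 [ 82 117 150 162 157 150 142 128 119 119 129 150 168 171 154 124  87]
 [ 72 105 133 145 143 142 143 136
[... 188 characters left out ...]
0  61  61  63  64  69  76  76  72  68  67  66  67  65  60  53]]
tcp-hub [-35.4   1.5  30.8] [-3.138e+00 -8.380e-01  1.000e-03] grip 13.3
shift [-0.114 -0.098 -0.197] turn [ 0.805 -1.214 -0.034] [ 1.1 -7.7  2.3]
8 [(np.float64(0.72), 3, 180, 184, 0), (np.float64(0.72), 3, 180, 180, 0), (np.float64(0.71), 3, 180, 188, 0), (np.float64(0.71), 3, 180, 176, 0)]
[18 20 21 21 21 21 19 18 17 15 14 14 15 17 20 21 22 24 25 24 22 19 16 11
  7  3  0  0  0  0  0]
9 [(np.float64(0.88), 3, 140, 232, 10), (np.float64(0.88), 3, 140, 228, 10), (np.float64(0.87), 3, 140, 236, 10), (np.float64(0.87), 3, 140, 224, 10)]
[ 5  7  8  9 10 12 14 17 20 21 22 21 20 21 21 21 20 21 21 21 20 20 20 18
 15 10  7  5  3  2  2]
```

```bash
python3 -m pendant '[[[0.01,0.006,0.012],[-0.05,0.075,0],-1],[[0,0,0],[0,0,0],-1],[[0,0,0],[0,0,0],-1],[[0,0,0],[0,0,0],-0.4],[[0,0,0],[0,0,0],-0.4],[[0,0,0],[0,0,0],-0.4],[[0,0,0],[0,0,0],-0.4],[[-0.2,-0.14,0.22],[0,0,0],-0.4],[[-0.4,-0.27,0.44],[0,0,0],-0.4],[[-0.6,-0.4,0.66],[0,0,0],-0.4]]';python3 -m pendant '[[[-0.6,-0.4,0.66],[0,0,0],-0.4],[[-0.6,-0.4,0.66],[0,0,0],-0.4],[[-0.4,-0.3,0.6],[0,0,0],-0.4],[[-0.3,-0.2,0.4],[0,0,0],-0.4],[[0,0,0],[0,0,0],-0.4],[[0,0,0],[0,0,0],-0.4],[[0,0,0],[0,0,0],-0.4],[[0,0,0],[0,0,0],-0.4],[[0,0,0],[0,0,0],-0.4],[[0,0,0],[0,0,0],-0.4]]';python3 -c "
from h import *
im=bot.capture('top');r=win(im,'pics/w10.png')
a=cv2.imread('pics/top2.png')
for n,(x0,x1,y0,y1) in dict(cell=(270,310,225,292),phone=(455,495,220,290),dish=(408,440,275,306),jar=(138,170,235,268)).items():print(n,np.abs(im[y0:y1,x0:x1].astype(int)-a[y0:y1,x0:x1]).mean())"; python3 an.py 7 9 10| sed -n '13,18p'
```

```text
time: 31.15
tool_pos: [459.3, 95.1, 122.0]
tcp_rot: [-3.133, -0.825, 0.599]
contact_force: [-0.3, 0.2, 0.9]
grip_width: 27.7
finger_force: 0.0
time: 31.98
tool_pos: [402.9, 56.1, 191.8]
tcp_rot: [-3.134, -0.826, 0.599]
contact_force: [0.3, -0.1, -0.5]
grip_width: 27.8
finger_force: 0.0
cell 2.203855721393035
phone 2.619642857142857
dish 47.94254032258065
jar 2.1196338383838382
9 [(np.float64(0.89), 3, 140, 232, 10), (np.float64(0.89), 3, 140, 228, 10), (np.float64(0.88), 3, 140, 236, 10), (np.float64(0.88), 3, 140, 224, 10)]
[ 6  7  8  9 11 13 15 18 21 23 23 22 22 22 23 23 22 22 22 22 22 21 20 18
 15 11  8  6  5  5  5]
10 [(np.float64(0.81), 4, 160, 228, 20), (np.float64(0.81), 4, 160, 224, 20), (np.float64(0.81), 3, 140, 228, 10), (np.float64(0.81), 3, 140, 224, 10)]
[ 5  6  7  9 10 12 13 15 17 17 17 17 17 19 20 21 20 20 20 18 18 16 14 12
  9  5  2  1  0  0  0]
```

```bash
python3 -m pendant '[[[-0.3,0.5,0.8],[0,0,0],-0.4],[[-0.3,0.8,0.8],[0,0,0],-0.4],[[-0.3,0.8,0.8],[0,0,0],-0.4],[[0,0.8,0.8],[0,0,0],-0.4],[[0,0.8,0.3],[0,0,0],-0.4],[[0,0.8,0],[0,0,0],-0.4],[[0,0.8,0],[0,0,0],-0.4],[[0,0.8,0],[0,0,0],-0.4],[[0,0,0],[0,0,0],-0.4],[[0,0,0],[0,0,0],-0.4]]';python3 -c "
from h import *
im=bot.capture('top');a=cv2.imread('pics/top0.png')
for n,(x0,x1,y0,y1) in dict(phone=(455,495,220,290),dish=(408,440,275,306),jar=(138,170,235,268)).items():print(n,np.abs(im[y0:y1,x0:x1].astype(int)-a[y0:y1,x0:x1]).mean())
s=bot.capture('side');b=cv2.imread('pics/side0.png')
r=win(im,'pics/w11.png')";python3 an.py 7 9 11| sed -n '16,18p'
```

```text
time: 32.87
tool_pos: [374.7, 239.1, 295.2]
tcp_rot: [-3.136, -0.824, 0.606]
contact_force: [0.0, 0.3, -0.0]
grip_width: 27.7
finger_force: 0.0
phone 1.4285714285714286
dish 2.355510752688172
jar 2.300820707070707
11 [(np.float64(0.81), 3, 140, 228, 10), (np.float64(0.81), 3, 140, 224, 10), (np.float64(0.8), 4, 160, 232, 20), (np.float64(0.8), 4, 160, 228, 20)]
[ 6  7  9 10 11 12 14 15 17 17 17 17 18 19 20 21 20 20 20 19 18 17 15 13
 10  6  2  1  1  0  0]
```

The dish, jar and phone are where they started, the cell is clamped and the 3 is centred, so I am handing in.

```bash
python3 -c "
from plant import bot
print(bot.close_job())"
```

```text
the job is handed in; nothing more can be done
None
```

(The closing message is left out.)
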